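# Find the undrilled marble-run block

### The arm

A 7-joint arm with a two-finger parallel gripper is mounted at the origin on the work surface. World frame = base frame: x ahead of the robot, y to its left, z up, the work surface at z = 0. Lengths are in m, angles in rad, forces in N, time in s.
With the tool pointing down it reaches from about 0.425 to 0.925 m from the base axis. Payload 6.8 kg.
Tool frame: the origin (TCP) lies between the finger pads; the fingertips stand r.tip_reach ahead of it and the grasp point (between the pads) lies 11 mm behind it (r.tip_reach is the distance from the TCP to the fingertips, in m); z points along the fingers, y is the direction in which the jaws open and shut (so a half turn about z gives the same grasp; the last joint's range is limited). The gripper opens to 85 mm and grips with 20 to 120 N. Pads are 22 mm wide; open, the fingers measure 114 mm over their backs; the gripper's body (76 mm by 85 mm) begins 54 mm behind the grasp point. The pads swing forward as they close: fully open they stand 13 mm farther back than shut.
Start: joints at [-1.244, 0.477, 0.022, 1.555, -0.011, 1.109, -0.083], TCP at [0.284, 0.612, 0.239] pointing down, gripper open.
Joint ranges: [-2.96, 2.96], [-0.34, 2.1], [-1.41, 1.46], [0.24, 2.44], [-1.37, 4.51], [0.17, 1.92], [-2.96, 2.96]. Speed limits (rad/s): [2.39, 2.39, 3.14, 3.14, 3.14, 3.14, 3.14].

### API

Orientations are given as a rotation vector (axis times angle).
In Python, from bench import r, eyes, spotter gives the robot as it stands.
- The arm moves only by the tool carry_out, never from a script. Its argument "series" is text: rows parted by semicolons, each of 5 numbers parted by spaces: the shift along the tool's x, y, z in cm, then the turn about the tool's z in rad, then the opening, from 0 (shut) to 1 (fully open). In form: x y z yaw gripper; .... A call has 1 to 8 rows; each row shifts and turns the commanded pose from where the row before left it, along the tool's axes as they then stand; what a row does not reach is not made up. A row lasts 1/8 s, in which the tool goes at most 62.5 mm and 10.7 degrees, less where a joint would pass 70% of its speed; a pose out of reach is approached as far as the arm can. A call with a gripper value outside its range is refused whole. The fingers move at their own pace and stop on an object; "grip_force" is the grip in N (left out, the last holds). Time passes only in rows, so rows that do not move let the fingers close. It gives the time, the measured TCP pose, the force and the opening at its end, in the units of the state.
- r.get_obs(): the state, without advancing time (a new reading comes with each control period).
- eyes.grab_frame(name): name is "side" or "top" or "wrist"; returns a dict with "color" (480x640x3 uint8, blue, green, red), "intrinsics" (3x3 intrinsics, pixels), "R" (3x3) and "t" (3): a world point X has camera coordinates R X + t; the wrist camera has in their place "T_tool_cam" (4x4, takes a point from camera to tool coordinates, whose origin is the TCP and whose axes are the flange's). Camera axes: x right, y down, z forward; pixel columns grow to the right and rows downward; lengths in m; the calibration is good to about 2 mm. A picture is of the moment at which its call begins: read the wrist's pose just before it. There is no depth.
- r.hand_in(): hands the job in, once; it reports no verdict.
Trained networks look in a picture, given as the dict that the camera call returned (one of the last four; its "shot" number tells which), for a name from the list of things; names that differ only in an ending like _2 or _b are one class to them, and where a whole thing is asked for, a point or a joint stands for the part that bears it (a point fixed in the world has none). Each returns a list of dicts, best first, with "confidence" (0 to 1); they miss things now and then, are a little off and sometimes report something else, mostly with a low value. They report only what shows in the picture. A call takes as long as a camera call.
- spotter.search_frame(picture, query): "uv" ([column, row] in pixels, amid what is visible of it).
- spotter.trace(picture, query): "pixels" (480x640 bool, what is visible of it) and "uv" ([column, row] in pixels, amid what is visible of it).
- spotter.mark_of(picture, query): "uv" ([column, row] in pixels: a listed point, or the origin of a listed thing).
The state is a dict: "clock": time; "joints": joint angles; "qvel": joint speeds; "tau": joint torques, N m; "tcp_pos": TCP position; "orientation": TCP orientation; "contact_force": force on the tool from outside, world axes, zero at the start; "moment": the same for the moment, N m; "grip_width": finger opening in m.
Only numpy, scipy, OpenCV 4.12 (cv2) and the standard library are available. Lean on these libraries where they do the work, as an engineer would, in place of code of your own. Each camera call takes 0.05 s, during which the arm holds its last target.

### The job

Check the three marble-run blocks on the board with the yellow-handled probe: from the robot's left lane to its right lane, lower the probe into each block's bore as deep as it goes, to learn which one bore is blind (stopped by a wooden plug half-way down). Slide the blind block, without lifting it, along its lane until it stands wholly on the red end, leaving the two through-drilled blocks at their starts; put the probe back upright in its grey holder and let go. Leave the large dark jar, the green jar and the loose wooden channel where they are.

Things in the scene. Friction and masses are not known exactly. Their poses are not given: they have to be found in the camera images.
- board: fixed board, 230 (x) x 335 (y) mm, lane floor 8 mm above the table; origin: centre of its underside; x along the lanes from the open start end, near the robot, to the red end; y left. Three lanes 79 mm wide, centred at y = +105, 0, -105 mm, between strips 26 mm wide, 10 mm high. Red from x = 20 mm to a stop bar (12 mm high) at x = 110. A block is wholly on red with its centre at x = 52 to 78.
- start_left (a point): centre of the start place of the left (y = +105 mm) lane, on the lane's floor (8 mm above the table).
- start_middle (a point): centre of the start place of the middle (y = 0) lane, on the lane's floor (8 mm above the table).
- start_right (a point): centre of the start place of the right (y = -105 mm) lane, on the lane's floor (8 mm above the table).
- block_a_mouth (a point): a loose beech block, 64 x 64 x 70 mm tall, 0.2 kg, standing at the start (centre near board x = -60 mm) of a lane. An 18 mm bore opens in its top: in two of the three blocks it goes right through, in one a wooden plug, which slides along with its block, stops it 35 mm down. No look or name tells which; it varies. Point: centre of the bore's mouth on the top face; z up, x, y square to the sides.
- block_b_mouth (a point): a loose beech block, 64 x 64 x 70 mm tall, 0.2 kg, standing at the start (centre near board x = -60 mm) of a lane. An 18 mm bore opens in its top: in two of the three blocks it goes right through, in one a wooden plug, which slides along with its block, stops it 35 mm down. No look or name tells which; it varies. Point: centre of the bore's mouth on the top face; z up, x, y square to the sides.
- block_c_mouth (a point): a loose beech block, 64 x 64 x 70 mm tall, 0.2 kg, standing at the start (centre near board x = -60 mm) of a lane. An 18 mm bore opens in its top: in two of the three blocks it goes right through, in one a wooden plug, which slides along with its block, stops it 35 mm down. No look or name tells which; it varies. Point: centre of the bore's mouth on the top face; z up, x, y square to the sides.
- probe_grip (a point): middle of the probe's upright yellow handle, 28 x 28 mm, 55 tall; x, y square to its faces, z up. Probe, 0.12 kg, from below: steel rod 10 mm thick, 66 long; dark collar 44 across, 6 thick; handle. Point 99.5 mm above the tip. It starts in the holder, collar resting on top. In a through bore the rod goes in 66 mm, till the collar meets the block; in the blind one it stops at 35 mm.
- probe_tip (a point): tip (lower end) of the probe's steel rod, on its axis; z up along the probe.
- holder_mouth (a point): centre of the mouth of the fixed grey holder block, 90 x 90 mm and 80 mm tall, with an upright hole 22 mm across right through it; the point lies on its top face. It stands to the left or to the right of the board.
- jar_dark_mid (a point): loose bystander: a large dark jar with a brown lid, 84 mm across and 110 mm tall with its lid; the point is at its middle. Leave it where it stands.
- jar_green_mid (a point): loose bystander: a small green jar with a white lid, 64 mm across and 55 mm tall with its lid; the point is at its middle. Leave it where it stands.
- channel_mid (a point): loose bystander: a straight grooved wooden marble channel, 140 x 50 x 24 mm, lying flat; the point is at its middle. Leave it where it lies.

How it is judged:
By the outcome, as a careful person would: the job done as asked, in the order asked, and still so for the second after the job is handed in, with the robot touching nothing.
It also fails if it takes over 67 s, if anything falls off the work surface, if the arm or the gripper's body presses on something with over 40 N, if the wrist force passes 120 N, or if a joint passes its speed limit or range.

## Working session

There is one attempt and no reset: what is moved stays moved. The work goes in short steps, Python scripts to look and compute and a tool call to move; the robot and the scene stay as the last step left them, time stands still between calls to the robot, and variables do not carry over. Pictures are saved under pics/ and viewed, and the job is handed in when it is done.

Besides the shell and the picture viewer there is one more tool, called after "Request:" as a command line: name --argument value ..., lists and objects as JSON in quotes. carry_out: Moves the arm, as the interface text tells. Its arguments: {"type":"object","properties":{"series":{"type":"string"},"grip_force":{"type":"number"}},"required":["series"]}

```bash
ls; mkdir -p pics; python3 - <<'E'
from bench import r, eyes, spotter
import cv2,numpy as np
o=r.get_obs()
print({k:np.round(v,4) for k,v in o.items()}, r.tip_reach)
for n in ["side","top","wrist"]:
    p=eyes.grab_frame(n); cv2.imwrite(f"pics/{n}0.png",p["color"])
    print(n,p["shot"]); 
    if n=="wrist": print(p["T_tool_cam"]); 
    else: print(p["R"],p["t"],p["intrinsics"])
    for q in ["board","block_a_mouth","probe_grip","probe_tip","holder_mouth","jar_dark_mid","jar_green_mid","channel_mid","start_left","start_middle","start_right"]:
        print(q,[(np.round(d["uv"],1),round(d["confidence"],2)) for d in spotter.mark_of(p,q)])
print(r.get_obs()["clock"])
E
```

```text
pics
{'clock': np.float64(0.0), 'joints': array([-1.2441,  0.4778,  0.0223,  1.5565, -0.0115,  1.1093, -0.0831]), 'qvel': array([ 0.0004, -0.001 , -0.0004,  0.0003, -0.0005, -0.0016,  0.0008]), 'tau': array([ 6.00000e-04, -5.96454e+01,  1.60830e+00, -2.81196e+01,
        1.25000e-02,  9.60000e-03, -0.00000e+00]), 'tcp_pos': array([0.2841, 0.6116, 0.2383]), 'orientation': array([-6.7740e-01, -3.0674e+00,  3.0000e-03]), 'contact_force': array([ 0.8805, -0.1022,  0.1989]), 'moment': array([0.0383, 0.0429, 0.0006]), 'grip_width': np.float64(0.085)} 0.008
side 1
[[ 0.71390474 -0.70019406 -0.00826457]
 [-0.34063694 -0.3369468  -0.87774332]
 [ 0.61180594  0.62944033 -0.47905988]] [-0.38432287  0.29376268  0.65819353] [[488.26918333   0.         319.66991234]
 [  0.         488.26918333 235.23580939]
 [  0.           0.           1.        ]]
board [(array([341.9, 284.3]), 0.78)]
block_a_mouth [(array([285.8, 238.8]), 0.92)]
probe_grip [(array([457.2, 344.1]), 0.75), (array([188.2, 222.9]), 0.62)]
probe_tip []
holder_mouth [(array([454.6, 357. ]), 0.97), (array([322. , 290.4]), 0.44), (array
[... 803 characters left out ...]
.74)]
holder_mouth [(array([526.5, 285.2]), 0.7)]
jar_dark_mid [(array([144.8, 287. ]), 0.74)]
jar_green_mid [(array([167.3, 186. ]), 0.55)]
channel_mid [(array([504.5, 191. ]), 0.6)]
start_left []
start_middle []
start_right [(array([398.6, 259.4]), 0.45)]
wrist 3
[[-7.79933287e-04 -9.62488418e-01 -2.71321649e-01  6.86111596e-02]
 [ 9.99999668e-01 -8.14657204e-04  1.53511341e-05 -4.51918132e-04]
 [-2.35809425e-04 -2.71321547e-01  9.62488734e-01 -1.33197270e-01]
 [ 0.00000000e+00  0.00000000e+00  0.00000000e+00  1.00000000e+00]]
board []
block_a_mouth []
probe_grip []
probe_tip []
holder_mouth []
jar_dark_mid []
jar_green_mid []
channel_mid []
start_left []
start_middle []
start_right []
1.8
```

View pictures.

View pics/side0.png

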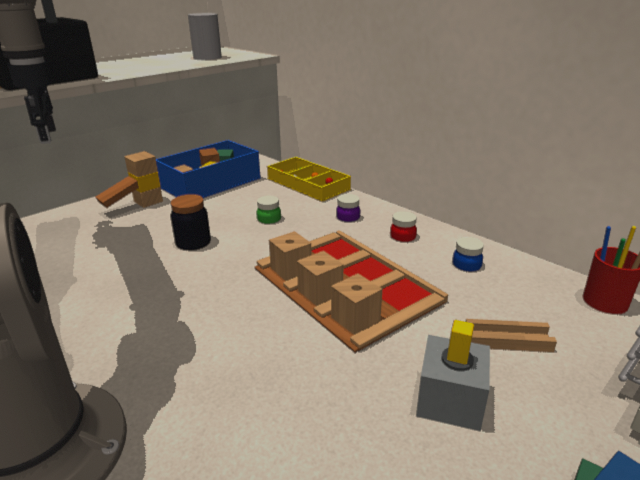

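View pics/top0.png

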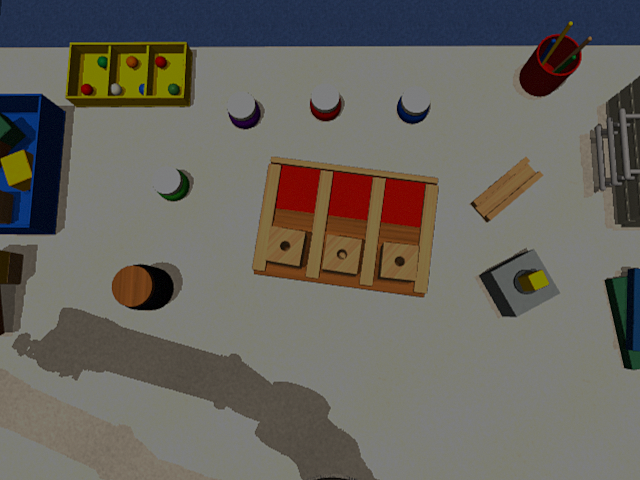

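```bash
python3 - <<'E'
import cv2
t=cv2.imread("pics/top0.png"); s=cv2.imread("pics/side0.png")
cv2.imwrite("pics/t_h.png",cv2.resize(t[235:325,470:570],None,fx=6,fy=6,interpolation=cv2.INTER_CUBIC))
cv2.imwrite("pics/t_b.png",cv2.resize(t[150:300,245:445],None,fx=4,fy=4,interpolation=cv2.INTER_CUBIC))
cv2.imwrite("pics/s_h.png",cv2.resize(s[305:430,410:500],None,fx=4.8,fy=4.8,interpolation=cv2.INTER_CUBIC))
cv2.imwrite("pics/s_b.png",cv2.resize(s[225:350,250:450],None,fx=4,fy=4,interpolation=cv2.INTER_CUBIC))
E
```

```text
(no output)
```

View pics/t_h.png

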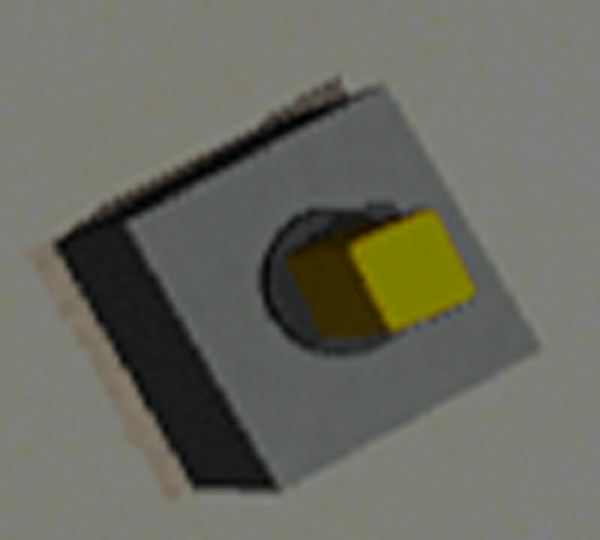

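View pics/t_b.png

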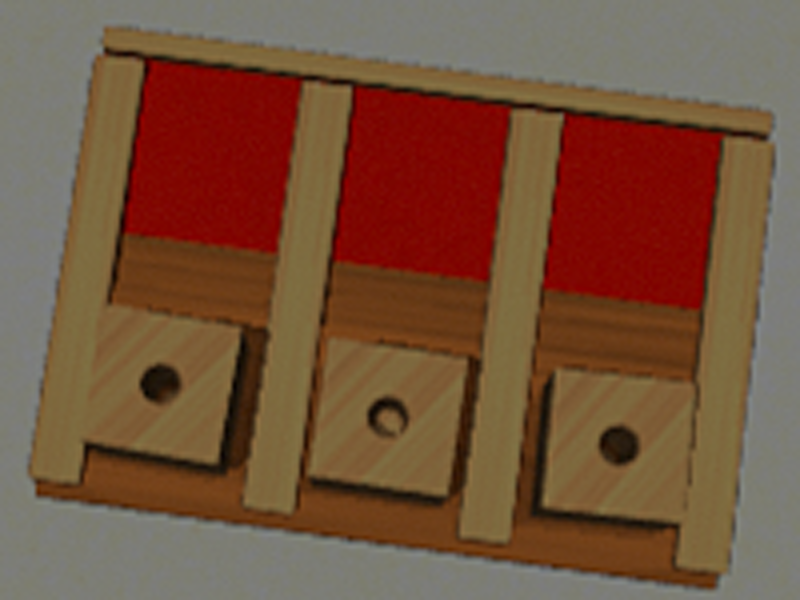

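View pics/s_h.png

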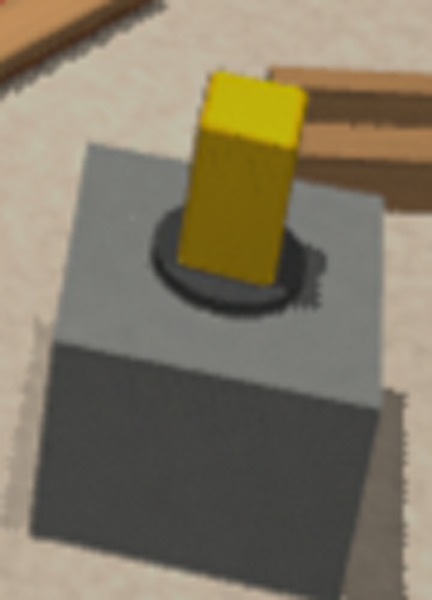

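View pics/s_b.png

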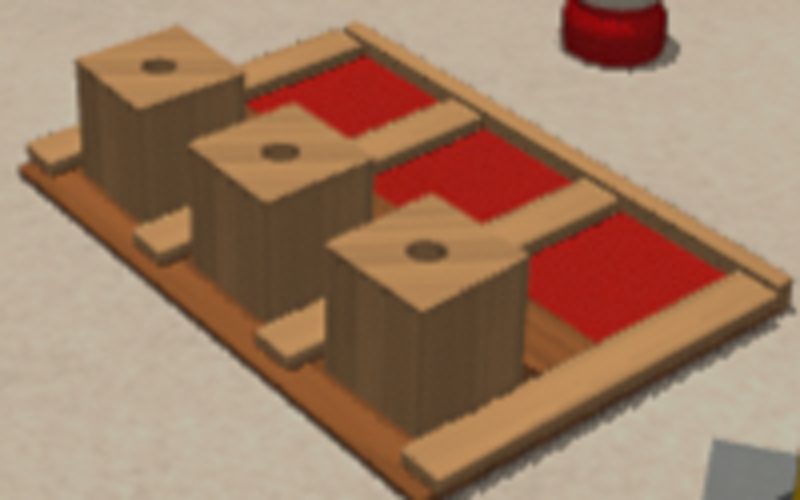

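```bash
cat > h.py <<'E'
import numpy as np, cv2
from scipy.optimize import least_squares
K={'s':np.array([[488.26918333,0,319.66991234],[0,488.26918333,235.23580939],[0,0,1]]),'t':np.array([[514.44401805,0,323.22589578],[0,514.44401805,237.03638917],[0,0,1]])}
R={'s':np.array([[ 0.71390474,-0.70019406,-0.00826457],[-0.34063694,-0.3369468,-0.87774332],[ 0.61180594,0.62944033,-0.47905988]]),
't':np.array([[0.0072181,-0.99977285,-0.02005373],[-0.98904675,-0.00418119,-0.14754333],[0.14742597,0.02089906,-0.98885227]])}
T={'s':np.array([-0.38432287,0.29376268,0.65819353]),'t':np.array([0.01373464,0.56193751,0.93796693])}
def ray(c,uv):
    d=R[c].T@np.linalg.inv(K[c])@np.array([uv[0],uv[1],1.]); o=-R[c].T@T[c]; return o,d
def atz(c,uv,z):
    o,d=ray(c,uv); return o+d*(z-o[2])/d[2]
def proj(c,X):
    p=K[c]@(R[c]@X+T[c]); return p[:2]/p[2]
def un(p,f,off): return (np.array(p,float)+.5)/f-.5+np.array(off)
E
python3 - <<'E'
from h import *
tb=[un(p,4,(245,150)) for p in [(160,383),(389,416),(619,445)]]
sb=[un(p,4,(250,225)) for p in [(159,66),(281,152),(427,250)]]
for a,b in zip(tb,sb): print("bore top",atz('t',a,.078).round(4),"side",atz('s',b,.078).round(4))
# blocks' top corners, top view
for cs in [[(107,305),(242,326),(222,467),(87,442)],[(328,338),(472,355),(447,497),(310,480)],[(555,368),(697,382),(687,523),(545,510)]]:
    P=[atz('t',un(c,4,(245,150)),.078)for c in cs]; print('blk',np.mean(P,0).round(4),[ (np.degrees(np.arctan2(*(P[i]-P[j])[[1,0]])).round(1)) for i,j in [(0,3),(1,2),(0,1),(3,2)]])
# handle
cs=[(432,208),(476,293),(389,333),(350,248)]
P=[atz('t',un(c,6,(470,235)),.141)for c in cs]; print('handle top',np.mean(P,0).round(4),np.round(P,4).tolist(),[ (np.degrees(np.arctan2(*(P[i]-P[j])[[1,0]])).round(1), np.linalg.norm(P[i]-P[j]).round(4)) for i,j in [(0,3),(1,2),(0,1),(3,2)]])
cs=[(215,72),(306,90),(298,150),(200,130)]
P=[atz('s',un(c,4.8,(410,305)),.141)for c in cs]; print('handle side',np.mean(P,0).round(4),[ (np.degrees(np.arctan2(*(P[i]-P[j])[[1,0]])).round(1), np.linalg.norm(P[i]-P[j]).round(4)) for i,j in [(0,3),(1,2),(0,1),(3,2)]])
# holder top corners
cs=[(382,86),(540,348),(278,490),(128,222)]
P=[atz('t',un(c,6,(470,235)),.08)for c in cs]; print('holder',np.mean(P,0).round(4),[ (np.degrees(np.arctan2(*(P[i]-P[j])[[1,0]])).round(1)) for i,j in [(0,3),(1,2),(0,1),(3,2)]])
# board: strip lines at z=.018
cs=[(104,57),(31,480),(773,143),(728,572)]
P=[atz('t',un(c,4,(245,150)),.018)for c in cs]; print('board',np.round(P,4).tolist(),[ (np.degrees(np.arctan2(*(P[i]-P[j])[[1,0]])).round(1)) for i,j in [(0,1),(2,3),(0,2),(1,3)]])
# red bound start at z=.008
cs=[(122,234),(278,252),(333,262),(490,281),(543,290),(697,309)]
P=[atz('t',un(c,4,(245,150)),.008)for c in cs]; print('red',np.round(P,4).tolist())
# jar,green,channel
print(atz('t',(135,287),.11),atz('t',(168,182),.055), atz('t',(507,190),.024))
E
```

```text
bore top [0.5407 0.0868 0.078 ] side [0.5384 0.0883 0.078 ]
bore top [ 0.526 -0.018  0.078] side [ 0.524  -0.0161  0.078 ]
bore top [ 0.5133 -0.1224  0.078 ] side [ 0.5121 -0.1199  0.078 ]
blk [0.54   0.0847 0.078 ] [np.float64(-7.0), np.float64(-7.3), np.float64(81.3), np.float64(79.8)]
blk [ 0.5255 -0.0181  0.078 ] [np.float64(-6.8), np.float64(-10.1), np.float64(83.4), np.float64(83.2)]
blk [ 0.5131 -0.1233  0.078 ] [np.float64(-4.5), np.float64(-5.2), np.float64(84.5), np.float64(85.1)]
handle top [ 0.4764 -0.3458  0.141 ] [[0.4939, -0.3523, 0.141], [0.4702, -0.3632, 0.141], [0.459, -0.3385, 0.141], [0.4826, -0.329, 0.141]] [(np.float64(-64.1), np.float64(0.026)), (np.float64(-65.4), np.float64(0.0271)), (np.float64(24.6), np.float64(0.026)), (np.float64(22.1), np.float64(0.0255))]
handle side [ 0.473  -0.3454  0.141 ] [(np.float64(23.5), np.float64(0.0276)), (np.float64(25.7), np.float64(0.0275)), (np.float64(116.2), np.float64(0.0254)), (np.float64(116.3), np.float64(0.0265))]
holder [ 0.4759 -0.3458  0.08  ] [np.float64(-61.9), np.float64(-61.9), np.float64(28.5), np.float64(27.3)]
board [[0.7127, 0.1236, 0.018], [0.501, 0.1544, 0.018], [0.6694, -0.2079, 0.018], [0.4587, -0.1811, 0.018]] [np.float64(-8.3), np.float64(-7.3), np.float64(82.5), np.float64(82.8)]
red [[0.6247, 0.1139, 0.008], [0.6158, 0.0361, 0.008], [0.6109, 0.0088, 0.008], [0.6016, -0.0689, 0.008], [0.5971, -0.095, 0.008], [0.5879, -0.1706, 0.008]]
[0.46147421 0.34586209 0.11      ] [0.66552207 0.31571014 0.055     ] [ 0.65885769 -0.34081321  0.024     ]
```

```bash
cat >> h.py <<'E'
from scipy.spatial.transform import Rotation as Ro
from bench import r, eyes, spotter
def st():
    o=r.get_obs(); M=Ro.from_rotvec(o['orientation']).as_matrix()
    hd=np.degrees(np.arctan2(M[1,1],M[0,1]))
    print("t %.2f"%o['clock'],"p",np.round(o['tcp_pos'],4),"yhead %.2f"%hd,"tilt",np.round(np.degrees(M[:2,2]),2),"F",np.round(o['contact_force'],2),"w %.4f"%o['grip_width'],"q",np.round(o['joints'],2))
    return o,M,hd
def plan(way,head,g,p=None,h=None,md=0.06,my=0.17,dec=2):
    """way: list of world xyz; head final y heading deg; prints rows"""
    o,M,hd=st()
    p=o['tcp_pos'].copy()
    way=[np.array(w,float) for w in way]
    L=[np.linalg.norm(w-q) for w,q in zip(way,[p]+way[:-1])]
    dy=(hd-head+180)%360-180; dy=np.radians(dy)
    tot=sum(L); n=max(int(np.ceil(tot/md)),int(np.ceil(abs(dy)/my)),1)
    cum=np.r_[0,np.cumsum(L)]; pts=np.array([p]+way)
    rows=[]; Mc=M.copy(); pc=p.copy(); yacc=0
    for k in range(1,n+1):
        s=tot*k/n; tgt=np.array([np.interp(s,cum,pts[:,i]) for i in range(3)])
        d=np.round(Mc.T@(tgt-pc)*100,dec); a=np.round(dy*k/n-yacc,3)
        rows.append("%g %g %g %g %g"%(*(d+0.),a+0.,g)); pc=pc+Mc@d/100; yacc+=a
        Mc=Mc@Ro.from_rotvec([0,0,a]).as_matrix()
    print(n,"rows end",pc.round(4)); print("; ".join(rows[:8]))
    if n>8: print("...",len(rows)-8,"more:", "; ".join(rows[8:16]))
E
python3 - <<'E'
from h import *
plan([(.47,.15,.24),(.48,-.1,.24),(.4747,-.3456,.20)],-65.5,1,dec=1)
E
```

```text
t 1.80 p [0.2843 0.6122 0.2393] yhead 65.09 tilt [-0.  0.] F [-0.57 -0.88  0.3 ] w 0.0853 q [-1.24  0.48  0.02  1.56 -0.01  1.11 -0.08]
17 rows end [ 0.4743 -0.346   0.2003]
-4.3 -4 0 0.134 1; -4.8 -3.4 0 0.134 1; -5.1 -2.8 0 0.134 1; -5.5 -2 0 0.134 1; -5.8 -1.3 0 0.134 1; -5.8 -0.4 0 0.134 1; -5.9 0.2 -0.1 0.134 1; -5.7 1.1 0 0.135 1
... 9 more: -5.8 0.9 0 0.134 1; -5.8 0.6 0 0.134 1; -5.7 1.4 0 0.134 1; -5.4 2.2 0 0.134 1; -5.2 2.8 0.3 0.134 1; -4.8 3.2 0.9 0.134 1; -4.3 3.8 0.9 0.134 1; -3.9 4.4 1 0.134 1
```

Request:
carry_out --series "-4.3 -4 0 0.134 1; -4.8 -3.4 0 0.134 1; -5.1 -2.8 0 0.134 1; -5.5 -2 0 0.134 1; -5.8 -1.3 0 0.134 1; -5.8 -0.4 0 0.134 1; -5.9 0.2 -0.1 0.134 1; -5.7 1.1 0 0.135 1" --grip_force 60

```text
clock: 2.8
tcp_pos: [0.4596, 0.1753, 0.2408]
orientation: [2.155, 2.286, 0.002]
contact_force: [1.5, -0.5, -0.3]
grip_width: 0.0853
```

```bash
python3 - <<'E'
from h import *
plan([(.48,-.1,.24),(.4747,-.3456,.20)],-65.5,1,dec=1)
E
```

```text
t 2.80 p [0.4596 0.1753 0.2408] yhead 3.36 tilt [0.05 0.05] F [ 1.49 -0.51 -0.28] w 0.0853 q [-0.84  0.17  0.4   2.   -0.08  0.98 -0.35]
9 rows end [ 0.4751 -0.3455  0.2003]
-5.8 0.1 0 0.134 1; -5.8 0.9 0 0.133 1; -5.6 1.6 0 0.134 1; -5.3 2.3 0 0.133 1; -5.1 3 0.3 0.134 1; -4.8 3.1 0.9 0.133 1; -4.3 3.8 1 0.134 1; -3.8 4.4 0.9 0.133 1
... 1 more: -3.1 4.8 0.9 0.134 1
```

Request:
carry_out --series "-5.8 0.1 0 0.134 1; -5.8 0.9 0 0.133 1; -5.6 1.6 0 0.134 1; -5.3 2.3 0 0.133 1; -5.1 3 0.3 0.134 1; -4.8 3.1 0.9 0.133 1; -4.3 3.8 1 0.134 1; -3.8 4.4 0.9 0.133 1"

```text
clock: 3.8
tcp_pos: [0.4774, -0.2881, 0.2092]
orientation: [3.018, 0.872, 0.002]
contact_force: [1.9, 0.1, 0.8]
grip_width: 0.0855
```

Request:
carry_out --series "-3.1 4.8 0.9 0.134 1; 0 0 0 0 1"

```text
clock: 4.05
tcp_pos: [0.4746, -0.3488, 0.2]
orientation: [3.069, 0.66, -0.004]
contact_force: [-0.7, 1.0, -0.5]
grip_width: 0.0855
```

```bash
cat >> h.py <<'E'
def wpt(p,M,pos,uv,z):
    Tc=p["T_tool_cam"]; d=M@Tc[:3,:3]@np.linalg.inv(p["intrinsics"])@np.array([uv[0],uv[1],1.]); o=pos+M@Tc[:3,3]
    return o+d*(z-o[2])/d[2]
E
python3 - <<'E'
from h import *
o,M,hd=st()
p=eyes.grab_frame("wrist"); cv2.imwrite("pics/w1.png",p["color"])
print(p["intrinsics"])
for q in ["probe_grip"]:
    for d in spotter.mark_of(p,q): print(q,np.round(d["uv"],1),d["confidence"],wpt(p,M,o['tcp_pos'],d["uv"],.1135).round(4))
E
```

```text
t 4.05 p [ 0.4746 -0.3488  0.2   ] yhead -65.74 tilt [-0.09 -0.19] F [-0.67  0.95 -0.52] w 0.0855 q [-0.07  0.48  0.8   1.85 -0.4   0.99 -0.24]
[[347.57894497   0.         318.85578206]
 [  0.         347.57894497 239.79507009]
 [  0.           0.           1.        ]]
probe_grip [314.1 244.7] 0.78 [ 0.4763 -0.3452  0.1135]
```

View pics/w1.png

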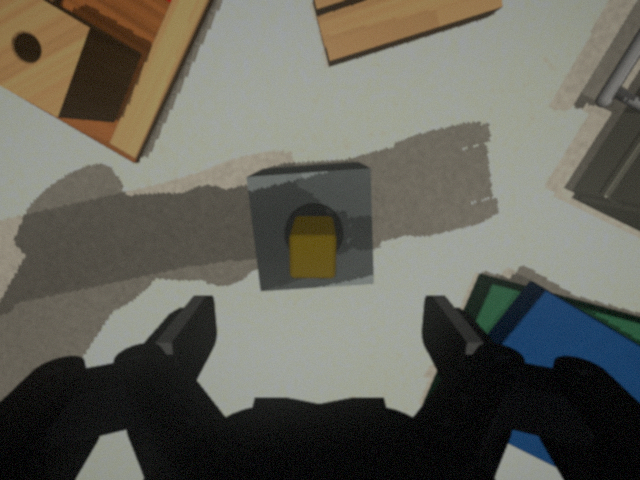

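```bash
python3 - <<'E'
from h import *
w=cv2.imread("pics/w1.png")
cv2.imwrite("pics/w1c.png",cv2.resize(w[190:300,240:390],None,fx=5,fy=5,interpolation=cv2.INTER_CUBIC))
E
```

```text
(no output)
```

View pics/w1c.png

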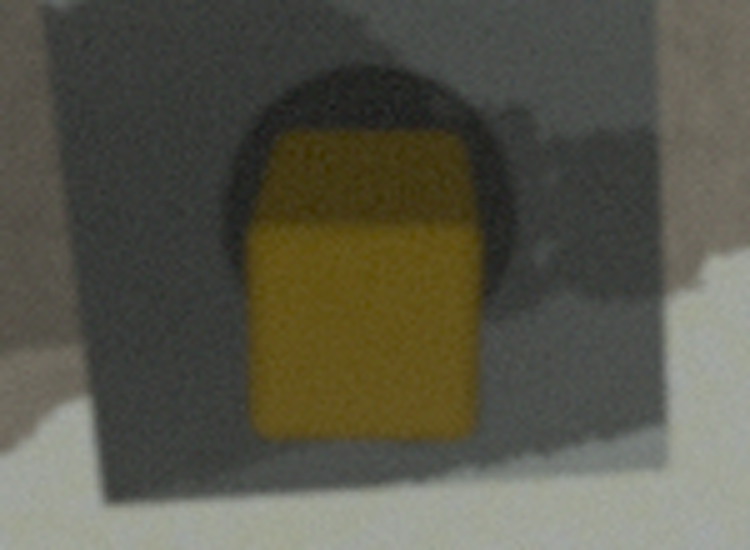

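```bash
python3 - <<'E'
from h import *
K3=np.array([[347.579,0,318.856],[0,347.579,239.795],[0,0,1]])
Tc=np.array([[-7.8e-4,-.962488,-.2713216,.0686112],[1,-8.1e-4,0,-4.5e-4],[-2.36e-4,-.2713215,.9624887,-.1331973],[0,0,0,1]])
o,M,hd=st()
c=wpt({"T_tool_cam":Tc,"intrinsics":K3},M,o['tcp_pos'],un((364,332),5,(240,190)),.141);print(c)
plan([(c[0],c[1],.19),(c[0],c[1],.1025)],-65.5,1,dec=1,md=.03)
E
```

```text
t 4.15 p [ 0.4764 -0.344   0.2   ] yhead -65.30 tilt [-0.04  0.02] F [-0.22  0.54  0.32] w 0.0854 q [-0.07  0.47  0.8   1.85 -0.4   0.99 -0.24]
[ 0.47884256 -0.33824541  0.141     ]
t 4.15 p [ 0.4764 -0.344   0.2   ] yhead -65.30 tilt [-0.04  0.02] F [-0.22  0.54  0.32] w 0.0854 q [-0.07  0.47  0.8   1.85 -0.4   0.99 -0.24]
4 rows end [ 0.4792 -0.3383  0.103 ]
0.5 -0.4 2.3 0.001 1; 0 0 2.5 0.001 1; 0 0 2.5 0.001 1; 0 0 2.4 0.001 1
```

Request:
carry_out --series "0 0 2.5 0 1; 0 0 2.5 0 1; 0 0 2.5 0 1; 0 0 2.2 0 1; 0 0 0 0 1; 0 0 0 0 0; 0 0 0 0 0; 0 0 0 0 0" --grip_force 60

```text
clock: 5.15
tcp_pos: [0.4772, -0.3438, 0.1041]
orientation: [3.068, 0.673, 0.002]
contact_force: [-0.6, 0.0, -0.9]
grip_width: 0.0321
```

Request:
carry_out --series "0 0 0 0 0; 0 0 0 0 0"

```text
clock: 5.4
tcp_pos: [0.4772, -0.344, 0.1041]
orientation: [3.068, 0.673, 0.002]
contact_force: [-0.7, 2.2, 5.9]
grip_width: 0.0273
```

```bash
python3 - <<'E'
from h import *
st()
E
```

```text
t 5.40 p [ 0.4772 -0.344   0.1041] yhead -65.26 tilt [ 0.07 -0.01] F [-0.68  2.19  5.85] w 0.0273 q [ 0.01  0.6   0.7   1.92 -0.52  0.82 -0.15]
```

Request:
carry_out --series "0 0 -2 0 0; 0 0 -4 0 0; 0 0 -4 0 0; 0 0 -1 0 0"

```text
clock: 5.9
tcp_pos: [0.4775, -0.345, 0.2166]
orientation: [3.066, 0.672, 0.006]
contact_force: [-0.1, 0.2, -2.0]
grip_width: 0.0274
```

```bash
python3 - <<'E'
from h import *
plan([(.50,-.2,.22),(.5396,.0875,.215)],-7.2,0,dec=1)
E
```

```text
t 5.90 p [ 0.4775 -0.345   0.2166] yhead -65.29 tilt [ 0.24 -0.12] F [-0.14  0.24 -1.97] w 0.0274 q [-0.09  0.46  0.81  1.83 -0.39  1.01 -0.25]
8 rows end [0.5393 0.0877 0.215 ]
3 -4.6 -0.1 -0.127 0; 3.6 -4.1 -0.2 -0.126 0; 4 -3.7 0 -0.127 0; 4.4 -3.1 0.1 -0.127 0; 4.9 -2.6 0 -0.127 0; 5.1 -2 0.1 -0.126 0; 5.3 -1.3 0.1 -0.127 0; 5.4 -0.7 0.1 -0.127 0
```

Request:
carry_out --series "3 -4.6 -0.1 -0.127 0; 3.6 -4.1 -0.2 -0.126 0; 4 -3.7 0 -0.127 0; 4.4 -3.1 0.1 -0.127 0; 4.9 -2.6 0 -0.127 0; 5.1 -2 0.1 -0.126 0; 5.3 -1.3 0.1 -0.127 0; 5.4 -0.7 0.1 -0.127 0"

```text
clock: 6.9
tcp_pos: [0.5377, 0.0905, 0.2121]
orientation: [-2.351, -2.083, 0.001]
contact_force: [0.3, 0.2, -1.4]
grip_width: 0.0275
```

Request:
carry_out --series "0 0 0 0 0; 0 0 0 0 0"

```text
clock: 7.15
tcp_pos: [0.5377, 0.0881, 0.2119]
orientation: [2.357, 2.077, -0.002]
contact_force: [-0.1, -1.6, -1.6]
grip_width: 0.0273
```

```bash
python3 - <<'E'
from h import *
o,M,hd=st()
p=eyes.grab_frame("wrist"); cv2.imwrite("pics/w2.png",p["color"])
s=eyes.grab_frame("side"); cv2.imwrite("pics/s2.png",s["color"])
t=eyes.grab_frame("top"); cv2.imwrite("pics/t2.png",t["color"])
st()
E
```

```text
t 7.15 p [0.5377 0.0881 0.2119] yhead -7.22 tilt [-0.06 -0.06] F [-0.05 -1.64 -1.56] w 0.0273 q [-0.69  0.32  0.51  1.92 -0.19  0.95 -0.22]
t 7.30 p [0.538  0.0871 0.2123] yhead -7.35 tilt [-0.02 -0.03] F [ 0.1  -0.47 -1.49] w 0.0274 q [-0.69  0.32  0.51  1.92 -0.19  0.95 -0.22]
```

View pics/w2.png

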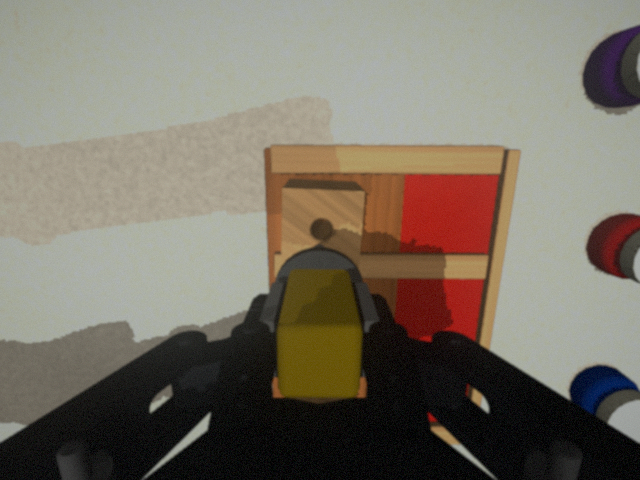

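View pics/s2.png

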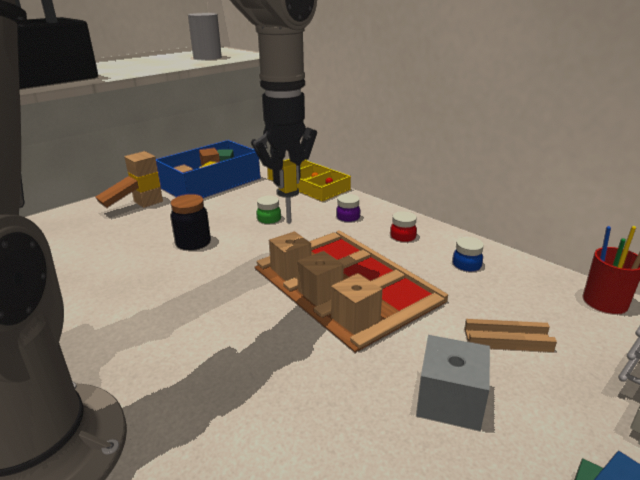

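```bash
python3 - <<'E'
import cv2,numpy as np
s=cv2.imread("pics/s2.png"); t=cv2.imread("pics/t2.png"); w=cv2.imread("pics/w2.png")
a=cv2.resize(s[150:270,250:330],None,fx=4.8,fy=4.8,interpolation=cv2.INTER_CUBIC)
b=cv2.resize(w[170:290,260:390],None,fx=3,fy=3,interpolation=cv2.INTER_CUBIC)
im=np.zeros((576,800,3),np.uint8); im[:a.shape[0],:a.shape[1]]=a; im[:b.shape[0],400:400+b.shape[1]]=b
cv2.imwrite("pics/z2.png",im)
E
```

```text
(no output)
```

View pics/z2.png

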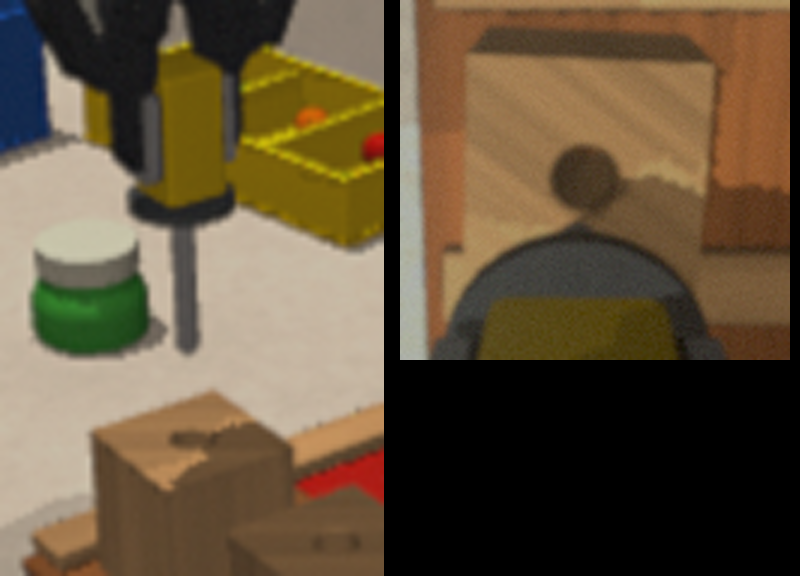

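View pics/t2.png

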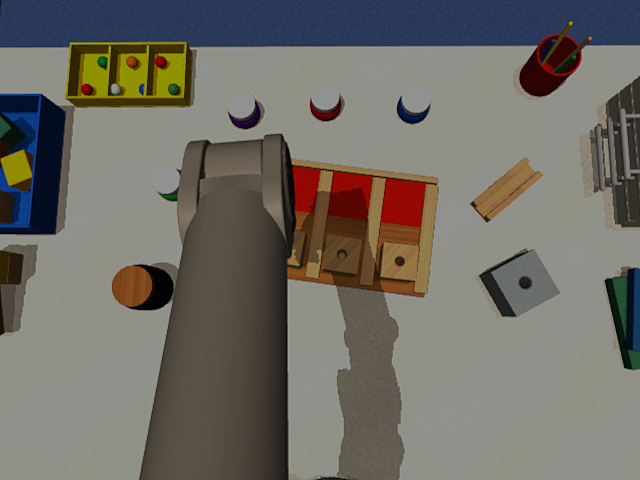

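```bash
cat >> h.py <<'E'
W=dict(intrinsics=np.array([[347.579,0,318.856],[0,347.579,239.795],[0,0,1]]),T_tool_cam=np.array([[-7.79933287e-04,-9.62488418e-01,-2.71321649e-01,6.86111596e-02],[9.99999668e-01,-8.14657204e-04,1.53511341e-05,-4.51918132e-04],[-2.35809425e-04,-2.71321547e-01,9.62488734e-01,-1.33197270e-01],[0,0,0,1]]))
def MH(h): 
    h=np.radians(h); y=np.array([np.cos(h),np.sin(h),0]); z=np.array([0,0,-1.]); return np.c_[np.cross(y,z),y,z]
E
python3 - <<'E'
from h import *
pos=np.array([.5377,.0881,.2119])
for ps in (pos,np.array([.538,.0871,.2123])): print("bore wrist",wpt(W,MH(-7.22),ps,(321.3,229),.078).round(4))
tip=(289.2,222.6)
print("tip side pred",proj('s',np.array([.5379,.0874,.2121-.0901])), "obs",tip, "side-at-z",atz('s',tip,.122).round(4))
print("collar pred",proj('s',np.array([.5379,.0874,.2121-.0901+.066])),"obs",un((183,218),4.8,(250,150)))
print(atz('t',(525,283),.08), atz('s',(457,361),.08))
E
```

```text
bore wrist [0.5395 0.0901 0.078 ]
bore wrist [0.5397 0.089  0.078 ]
tip side pred [288.64290123 222.33255995] obs (289.2, 222.6) side-at-z [0.5379 0.0857 0.122 ]
collar pred [287.33298902 192.19928168] obs [287.72916667 195.02083333]
[ 0.4744383  -0.34598089  0.08      ] [ 0.4737825 -0.3449708  0.08     ]
```

Request:
carry_out --series "0.17 0.13 1 0 0; 0 0 2 0 0; 0 0 1 0 0; 0 0 0 0 0; 0 0 1 0 0; 0 0 1 0 0"

```text
clock: 8.05
tcp_pos: [0.54, 0.0905, 0.152]
orientation: [2.356, 2.078, 0.001]
contact_force: [0.2, 0.1, -0.5]
grip_width: 0.0277
```

```bash
python3 - <<'E'
from h import *
st()
E
```

```text
t 8.05 p [0.54   0.0905 0.152 ] yhead -7.16 tilt [0.04 0.02] F [ 0.2   0.09 -0.49] w 0.0277 q [-0.66  0.4   0.48  1.97 -0.25  0.83 -0.17]
```

Request:
carry_out --series "0 0 0.8 0 0; 0 0 0.8 0 0; 0 0 0 0 0; 0 0 0.3 0 0; 0 0 0.2 0 0; 0 0 0 0 0"

```text
clock: 8.8
tcp_pos: [0.5397, 0.0905, 0.1313]
orientation: [-2.356, -2.078, 0.0]
contact_force: [-0.0, 0.4, -1.3]
grip_width: 0.0276
```

```bash
python3 - <<'E'
from h import *
st()
s=eyes.grab_frame("side"); cv2.imwrite("pics/s3.png",cv2.resize(s["color"][150:350,230:450],None,fx=3,fy=3,interpolation=cv2.INTER_CUBIC))
E
```

```text
t 8.80 p [0.5397 0.0905 0.1313] yhead -7.16 tilt [-0.  0.] F [-0.04  0.45 -1.27] w 0.0276 q [-0.64  0.43  0.46  1.98 -0.27  0.78 -0.15]
```

View pics/s3.png

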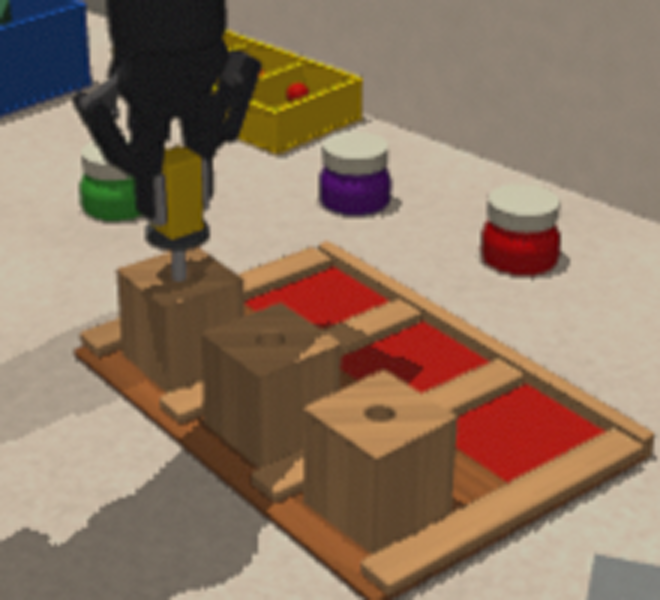

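Request:
carry_out --series "0 0 0.3 0 0; 0 0 0.3 0 0; 0 0 0 0 0"

```text
clock: 9.22
tcp_pos: [0.5395, 0.0904, 0.1249]
orientation: [-2.356, -2.078, 0.001]
contact_force: [0.4, 0.7, -1.0]
grip_width: 0.0274
```

Request:
carry_out --series "0 0 0.8 0 0; 0 0 0.8 0 0; 0 0 0.3 0 0; 0 0 0 0 0; 0 0 0.1 0 0; 0 0 0.1 0 0"

```text
clock: 9.98
tcp_pos: [0.5399, 0.0905, 0.1044]
orientation: [2.356, 2.078, 0.001]
contact_force: [-1.2, -0.2, -0.7]
grip_width: 0.0275
```

Request:
carry_out --series "0 0 0.1 0 0; 0 0 0.1 0 0"

```text
clock: 10.22
tcp_pos: [0.5398, 0.0905, 0.1023]
orientation: [-2.356, -2.078, -0.0]
contact_force: [0.2, -1.0, -1.7]
grip_width: 0.0274
```

Request:
carry_out --series "0 0 0.1 0 0; 0 0 0.1 0 0; 0 0 0 0 0"

```text
clock: 10.6
tcp_pos: [0.5399, 0.0905, 0.102]
orientation: [-2.355, -2.077, -0.001]
contact_force: [-6.4, -0.6, 18.1]
grip_width: 0.0271
```

Request:
carry_out --series "0 0 -0.6 0 0; 0 0 -2 0 0; 0 0 -4 0 0; 0 0 -3 0 0; 0 0 0 0 0"

```text
clock: 11.22
tcp_pos: [0.5413, 0.0907, 0.1985]
orientation: [2.355, 2.077, 0.007]
contact_force: [0.6, -0.4, -2.3]
grip_width: 0.0274
```

```bash
python3 - <<'E'
from h import *
s=eyes.grab_frame("side"); cv2.imwrite("pics/s4.png",cv2.resize(s["color"][150:350,230:450],None,fx=3,fy=3,interpolation=cv2.INTER_CUBIC))
plan([(.525,-.0155,.20)],-7.2,0,dec=1)
E
```

```text
t 11.28 p [0.5402 0.0907 0.1969] yhead -7.15 tilt [0.1  0.05] F [-0.19  0.51 -2.51] w 0.0273 q [-0.69  0.34  0.51  1.93 -0.21  0.92 -0.2 ]
2 rows end [ 0.5249 -0.0153  0.1998]
-5.4 -0.1 -0.2 0 0; -5.3 -0.1 -0.1 0.001 0
```

View pics/s4.png

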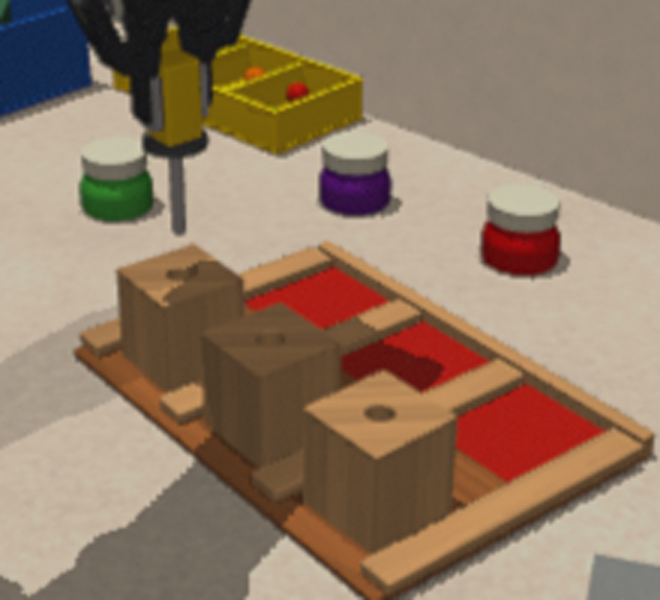

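Request:
carry_out --series "-5.4 -0.1 0 0 0; -5.3 -0.1 0 0 0; 0 0 0 0 0; 0 0 0 0 0"

```text
clock: 11.78
tcp_pos: [0.5239, -0.015, 0.1953]
orientation: [-2.355, -2.077, 0.002]
contact_force: [0.7, 0.2, -1.3]
grip_width: 0.0272
```

```bash
python3 - <<'E'
from h import *
print("tip L side",atz('s',un((179,233),3,(230,150)),.1068))
o,M,hd=st()
w=eyes.grab_frame("wrist")["color"]
s=eyes.grab_frame("side")["color"]
st()
a=cv2.resize(s[150:270,250:330] if 0 else s[170:290,270:370],None,fx=4,fy=4,interpolation=cv2.INTER_CUBIC)
b=cv2.resize(w[170:290,260:390],None,fx=3,fy=3,interpolation=cv2.INTER_CUBIC)
im=np.zeros((480,800,3),np.uint8); im[:a.shape[0],:a.shape[1]]=a; im[:b.shape[0],400:400+b.shape[1]]=b
cv2.imwrite("pics/z5.png",im)
E
```

```text
tip L side [0.5432888  0.09229914 0.1068    ]
t 11.78 p [ 0.5239 -0.015   0.1953] yhead -7.17 tilt [-0.1   0.01] F [ 0.72  0.17 -1.29] w 0.0272 q [-0.54  0.31  0.54  1.99 -0.2   0.9  -0.01]
t 11.88 p [ 0.5243 -0.0139  0.1956] yhead -7.03 tilt [-0.07  0.01] F [-0.15  0.8  -2.4 ] w 0.0273 q [-0.54  0.31  0.54  1.99 -0.2   0.9  -0.01]
```

View pics/z5.png

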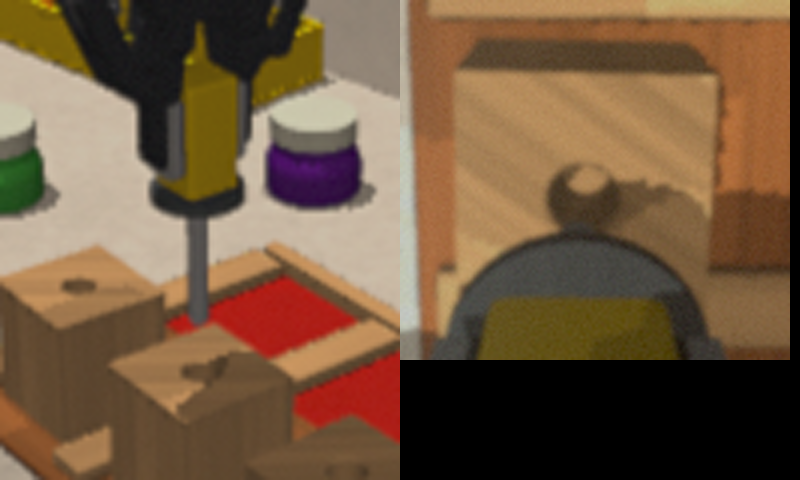

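```bash
python3 - <<'E'
from h import *
print("bore w",wpt(W,MH(-7.15),np.array([.5239,-.015,.1953]),(321.2,235.2),.078))
print("tip s",atz('s',(319.1,250.4),.1955-.0901),"bore s",atz('s',un((201,372),4,(270,170)),.078))
E
```

```text
bore w [ 0.52538714 -0.01361736  0.078     ]
tip s [ 0.52266562 -0.0156949   0.1054    ] bore s [ 0.52398663 -0.01611286  0.078     ]
```

Request:
carry_out --series "0 0.1 1 0 0; 0 0 1.5 0 0; 0 0 1 0 0; 0 0 0.5 0 0; 0 0 0.5 0 0; 0 0 0 0 0"

```text
clock: 12.62
tcp_pos: [0.5253, -0.0157, 0.1511]
orientation: [-2.356, -2.078, 0.001]
contact_force: [-0.5, 0.7, -1.0]
grip_width: 0.0275
```

Request:
carry_out --series "0 0 0.5 0 0; 0 0 0.3 0 0; 0 0 0.1 0 0; 0 0 0.1 0 0; 0 0 0 0 0"

```text
clock: 13.25
tcp_pos: [0.5254, -0.0156, 0.1413]
orientation: [-2.356, -2.078, -0.0]
contact_force: [0.3, -0.5, -0.9]
grip_width: 0.0272
```

Tip about 27 mm into the middle bore, no contact yet; going on in small steps.

Request:
carry_out --series "0 0 0.3 0 0; 0 0 0.2 0 0; 0 0 0.1 0 0; 0 0 0.1 0 0; 0 0 0.1 0 0; 0 0 0 0 0"

```text
clock: 14.0
tcp_pos: [0.5254, -0.0156, 0.1332]
orientation: [-2.356, -2.078, 0.0]
contact_force: [0.6, 0.4, -0.8]
grip_width: 0.0273
```

Request:
carry_out --series "0 0 0.1 0 0; 0 0 0.1 0 0; 0 0 0 0 0"

```text
clock: 14.38
tcp_pos: [0.5265, -0.0158, 0.1328]
orientation: [2.356, 2.077, 0.003]
contact_force: [-2.7, -0.3, 12.8]
grip_width: 0.0272
```

Request:
carry_out --series "0 0 -0.4 0 0; 0 0 -2 0 0; 0 0 -3 0 0; 0 0 -1 0 0; -2 0 0 0 0; -4.5 0 0 0 0; -4 0 0 0 0; 0 0 0 0 0"

```text
clock: 15.38
tcp_pos: [0.511, -0.1234, 0.1949]
orientation: [2.362, 2.071, -0.002]
contact_force: [-1.3, 0.2, -1.1]
grip_width: 0.027
```

Request:
carry_out --series "0 0 0 0 0"

```text
clock: 15.5
tcp_pos: [0.5121, -0.1192, 0.1947]
orientation: [-2.355, -2.078, 0.0]
contact_force: [-0.1, 0.6, -0.7]
grip_width: 0.0278
```

```bash
python3 - <<'E'
from h import *
o,M,hd=st()
w=eyes.grab_frame("wrist")["color"]
s=eyes.grab_frame("side")["color"]
st()
a=cv2.resize(s[200:320,300:400],None,fx=4,fy=4,interpolation=cv2.INTER_CUBIC)
b=cv2.resize(w[170:290,260:390],None,fx=3,fy=3,interpolation=cv2.INTER_CUBIC)
im=np.zeros((480,800,3),np.uint8); im[:a.shape[0],:a.shape[1]]=a; im[:b.shape[0],400:400+b.shape[1]]=b
cv2.imwrite("pics/z6.png",im)
E
```

```text
t 15.50 p [ 0.5121 -0.1192  0.1947] yhead -7.16 tilt [-0.05  0.03] F [-0.06  0.59 -0.66] w 0.0278 q [-0.36  0.32  0.58  1.99 -0.22  0.9   0.21]
t 15.60 p [ 0.5124 -0.1184  0.1948] yhead -7.05 tilt [-0.04  0.03] F [ 0.73  0.37 -1.09] w 0.0273 q [-0.37  0.32  0.58  1.99 -0.22  0.9   0.21]
```

View pics/z6.png

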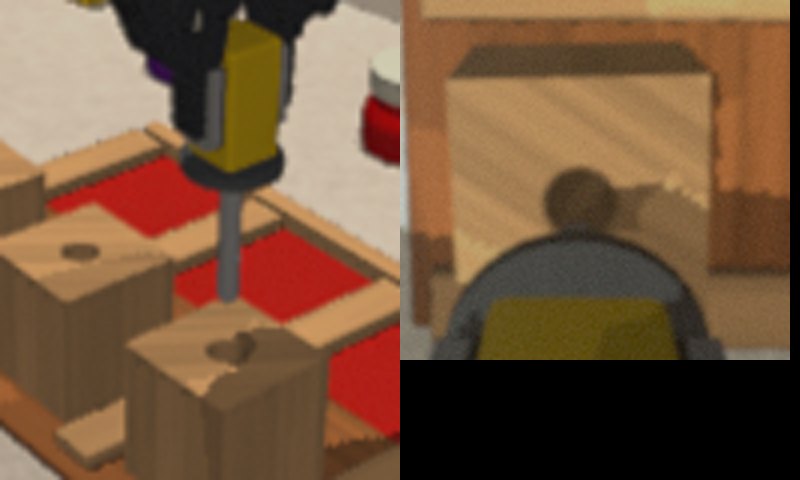

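```bash
python3 - <<'E'
from h import *
print("bore w",wpt(W,MH(-7.1),np.array([.5121,-.1192,.1947]),(319.5,236.5),.078))
print("tip s",atz('s',un((229,299),4,(300,200)),.1947-.0901),"bore s",atz('s',un((228,350),4,(300,200)),.078))
E
```

```text
bore w [ 0.51222209 -0.11849351  0.078     ]
tip s [ 0.5123102  -0.11984722  0.1046    ] bore s [ 0.5123996  -0.12018385  0.078     ]
```

Aligned within a millimetre; descend.

Request:
carry_out --series "0 0 1 0 0; 0 0 1.5 0 0; 0 0 1 0 0; 0 0 0.5 0 0; 0 0 0.5 0 0; 0 0 0.5 0 0; 0 0 0 0 0"

```text
clock: 16.48
tcp_pos: [0.5122, -0.1198, 0.1451]
orientation: [-2.356, -2.078, 0.0]
contact_force: [0.5, -0.2, -1.1]
grip_width: 0.0269
```

Request:
carry_out --series "0 0 0.3 0 0; 0 0 0.2 0 0; 0 0 0.2 0 0; 0 0 0.2 0 0; 0 0 0.2 0 0; 0 0 0.2 0 0; 0 0 0 0 0"

```text
clock: 17.35
tcp_pos: [0.5122, -0.1198, 0.1321]
orientation: [-2.356, -2.078, 0.0]
contact_force: [-0.8, 0.8, -1.5]
grip_width: 0.0272
```

Request:
carry_out --series "0 0 0.3 0 0; 0 0 0.4 0 0; 0 0 0 0 0"

```text
clock: 17.73
tcp_pos: [0.512, -0.1197, 0.1249]
orientation: [-2.355, -2.078, 0.001]
contact_force: [0.4, -1.0, -0.6]
grip_width: 0.0275
```

Request:
carry_out --series "0 0 0.8 0 0; 0 0 0.8 0 0; 0 0 0.5 0 0; 0 0 0 0 0; 0 0 0.1 0 0; 0 0 0.1 0 0"

```text
clock: 18.48
tcp_pos: [0.5125, -0.1198, 0.1024]
orientation: [2.356, 2.078, 0.001]
contact_force: [-0.4, 0.4, -1.3]
grip_width: 0.0277
```

Request:
carry_out --series "0 0 0.1 0 0; 0 0 0.1 0 0; 0 0 0 0 0"

```text
clock: 18.85
tcp_pos: [0.5126, -0.1198, 0.102]
orientation: [-2.356, -2.078, -0.002]
contact_force: [-6.2, 1.6, 18.3]
grip_width: 0.0276
```

Request:
carry_out --series "0 0 -0.6 0 0; 0 0 -2 0 0; 0 0 -4 0 0; 0 0 -3 0 0; 2.5 0 0 0 0; 4.5 0 0 0 0; 3.5 0 0 0 0; 0 0 0 0 0"

```text
clock: 19.85
tcp_pos: [0.5257, -0.0121, 0.1961]
orientation: [-2.349, -2.084, -0.001]
contact_force: [0.4, -0.6, -1.3]
grip_width: 0.0275
```

Request:
carry_out --series "0 0 0 0 0"

```text
clock: 19.98
tcp_pos: [0.5253, -0.0162, 0.1963]
orientation: [2.356, 2.078, -0.001]
contact_force: [-0.2, 0.1, -1.1]
grip_width: 0.0275
```

```bash
python3 - <<'E'
from h import *
st()
s=eyes.grab_frame("side"); cv2.imwrite("pics/s7.png",cv2.resize(s["color"][150:350,230:450],None,fx=3,fy=3,interpolation=cv2.INTER_CUBIC))
st()
E
```

```text
t 19.98 p [ 0.5253 -0.0162  0.1963] yhead -7.18 tilt [-0.   -0.03] F [-0.19  0.13 -1.07] w 0.0275 q [-0.54  0.31  0.55  1.98 -0.21  0.9  -0.01]
t 20.02 p [ 0.5252 -0.0168  0.1963] yhead -7.25 tilt [-0.   -0.03] F [-0.87  0.24 -1.31] w 0.0270 q [-0.54  0.31  0.56  1.98 -0.21  0.9  -0.01]
```

View pics/s7.png

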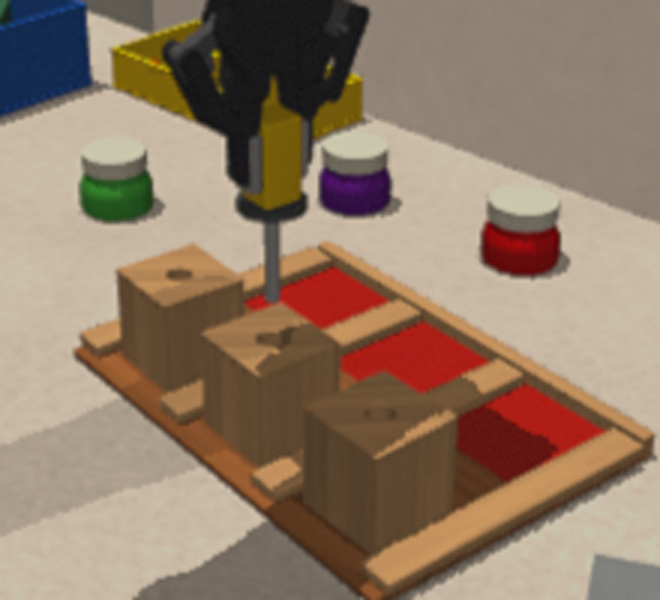

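Request:
carry_out --series "0 0 1 0 0; 0 0 1.5 0 0; 0 0 1.5 0 0; 0 0 1 0 0; 0 0 0.5 0 0; 0 0 0.3 0 0; 0 0 0 0 0"

```text
clock: 20.9
tcp_pos: [0.5255, -0.0156, 0.1384]
orientation: [2.356, 2.078, 0.0]
contact_force: [-0.4, 0.5, -1.3]
grip_width: 0.0273
```

Request:
carry_out --series "0 0.3 0 0 0; 0 0.4 0 0 0; 0 0.8 0 0 0; 0 1 0 0 0; 0 1 0 0 0; 0 0.5 0 0 0; 0 0 0 0 0"

```text
clock: 21.78
tcp_pos: [0.5657, -0.0208, 0.1383]
orientation: [2.356, 2.078, 0.0]
contact_force: [-2.2, 0.4, 1.6]
grip_width: 0.0276
```

```bash
python3 - <<'E'
from h import *
st()
s=eyes.grab_frame("side"); cv2.imwrite("pics/s8.png",cv2.resize(s["color"][150:350,230:450],None,fx=3,fy=3,interpolation=cv2.INTER_CUBIC))
E
```

```text
t 21.77 p [ 0.5657 -0.0208  0.1383] yhead -7.18 tilt [ 0.03 -0.02] F [-2.17  0.42  1.57] w 0.0276 q [-0.46  0.46  0.5   1.94 -0.3   0.82  0.08]
```

View pics/s8.png

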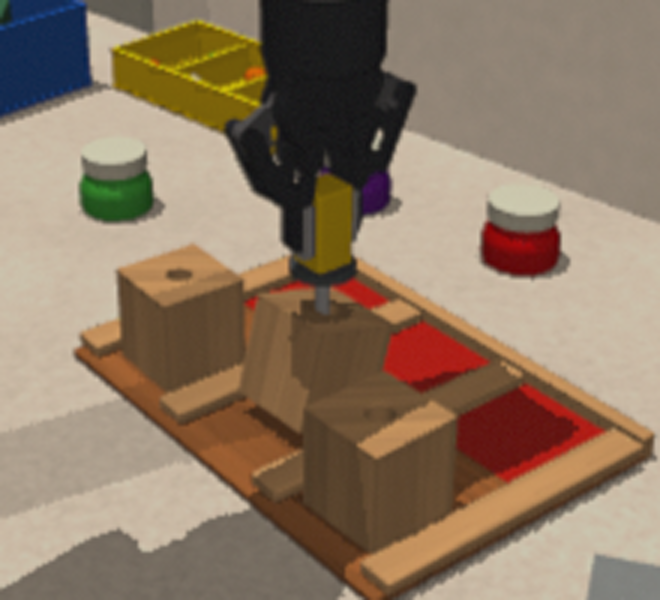

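Request:
carry_out --series "0 -0.4 0 0 0; 0 -0.4 0 0 0; 0 -0.4 0 0 0; 0 0 0 0 0"

```text
clock: 22.32
tcp_pos: [0.5532, -0.019, 0.1385]
orientation: [2.355, 2.078, 0.001]
contact_force: [0.4, 0.3, -1.0]
grip_width: 0.0274
```

```bash
python3 - <<'E'
from h import *
st()
s=eyes.grab_frame("side"); cv2.imwrite("pics/s9.png",cv2.resize(s["color"][150:350,230:450],None,fx=3,fy=3,interpolation=cv2.INTER_CUBIC))
E
```

```text
t 22.32 p [ 0.5532 -0.019   0.1385] yhead -7.16 tilt [0.04 0.01] F [ 0.44  0.35 -1.01] w 0.0274 q [-0.48  0.44  0.51  1.97 -0.29  0.81  0.07]
```

View pics/s9.png

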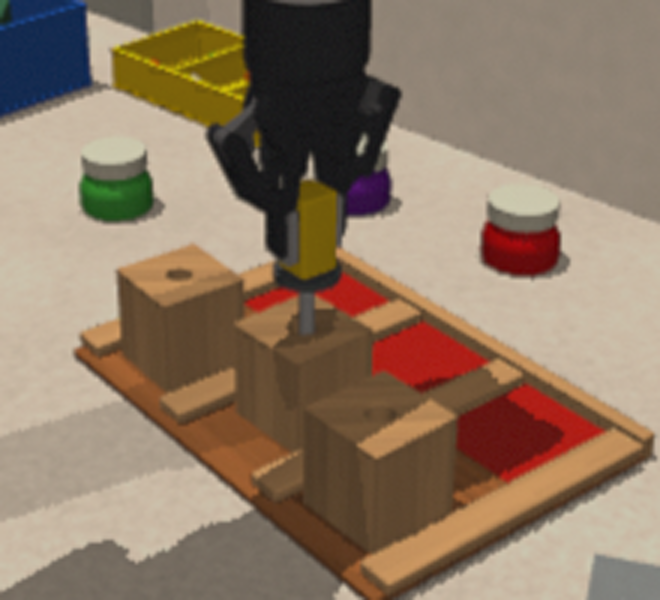

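Request:
carry_out --series "0 0 -1 0 0; 0 0 -2 0 0; 0 0 -2 0 0; 0 -2 0 0 0; 0 -3 0 0 0; 0 0 0 0 0; 0 0 0 0 0"

```text
clock: 23.25
tcp_pos: [0.5047, -0.0128, 0.1891]
orientation: [2.355, 2.078, 0.003]
contact_force: [0.3, 0.3, -0.3]
grip_width: 0.0273
```

```bash
python3 - <<'E'
from h import *
st()
w=eyes.grab_frame("wrist")["color"]
cv2.imwrite("pics/w10.png",w)
st()
E
```

```text
t 23.25 p [ 0.5047 -0.0128  0.1891] yhead -7.16 tilt [0.12 0.02] F [ 0.3   0.27 -0.34] w 0.0273 q [-0.56  0.28  0.56  2.04 -0.19  0.87 -0.02]
t 23.30 p [ 0.5048 -0.0128  0.1889] yhead -7.16 tilt [0.1 0. ] F [-0.58  0.39 -1.2 ] w 0.0273 q [-0.56  0.28  0.56  2.04 -0.19  0.87 -0.02]
```

View pics/w10.png

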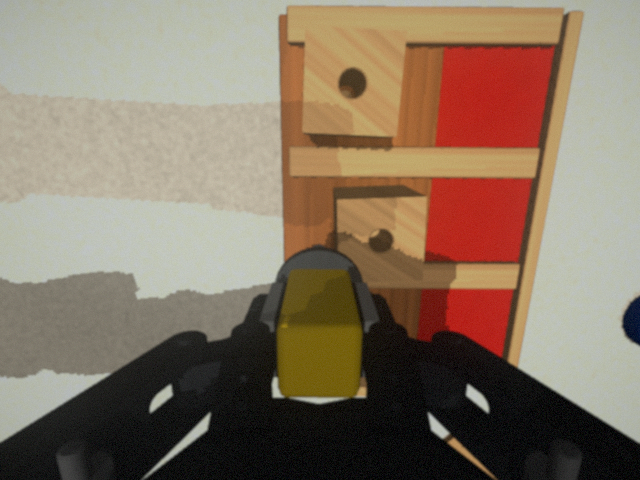

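```bash
python3 - <<'E'
from h import *
p=np.array([.5048,-.0128,.1889]); M=MH(-7.16)
for n,uv in dict(bore=(381,240.3),cUL=(336,197),cUR=(427,195),cLR=(425,278)).items():
    x=wpt(W,M,p,uv,.078); print(n,x.round(4),"tool-rel mm",((x-p)@M*1000).round(1))
E
```

```text
bore [ 0.5493 -0.019   0.078 ] tool-rel mm [ -0.6  44.9 110.9]
cUL [0.5203 0.0166 0.078 ] tool-rel mm [ 31.1  11.7 110.9]
cUR [0.584 0.01  0.078] tool-rel mm [ 32.5  75.7 110.9]
cLR [ 0.5799 -0.0526  0.078 ] tool-rel mm [-30.2  79.5 110.9]
```

Request:
carry_out --series "0 0 2.5 0 0; 0 0 3 0 0; 0 0 2 0 0; 0 0 0.8 0 0; 0 0 0 0 0; 0 0.4 0 0 0; 0 0.3 0 0 0; 0 0.3 0 0 0"

```text
clock: 24.3
tcp_pos: [0.5139, -0.014, 0.1058]
orientation: [2.356, 2.078, 0.001]
contact_force: [-1.2, -0.2, 0.1]
grip_width: 0.027
```

Request:
carry_out --series "0 0.6 0 0 0; 0 0.8 0 0 0; 0 0.8 0 0 0; 0 0.6 0 0 0; 0 0 0 0 0"

```text
clock: 24.92
tcp_pos: [0.5422, -0.0177, 0.1053]
orientation: [2.355, 2.078, 0.001]
contact_force: [0.1, 0.6, -1.4]
grip_width: 0.0277
```

```bash
cat >> h.py <<'E'
def look(n):
    st()
    w=eyes.grab_frame("wrist")["color"]; s=eyes.grab_frame("side")["color"]
    a=cv2.resize(s[190:350,250:450],None,fx=2,fy=2,interpolation=cv2.INTER_CUBIC)
    b=cv2.resize(w[0:360,150:600],None,fx=.88,fy=.88,interpolation=cv2.INTER_AREA)
    im=np.zeros((340,800,3),np.uint8); im[:a.shape[0],:a.shape[1]]=a; im[:b.shape[0],400:400+b.shape[1]]=b
    cv2.imwrite(f"pics/{n}.png",im); cv2.imwrite(f"pics/{n}_w.png",w); cv2.imwrite(f"pics/{n}_s.png",s)
E
python3 -c "
from h import *
look('k1')"
```

```text
t 24.93 p [ 0.5422 -0.0177  0.1053] yhead -7.17 tilt [ 0.06 -0.02] F [ 0.08  0.56 -1.37] w 0.0277 q [-0.46  0.47  0.48  2.01 -0.32  0.73  0.09]
```

View pics/k1.png

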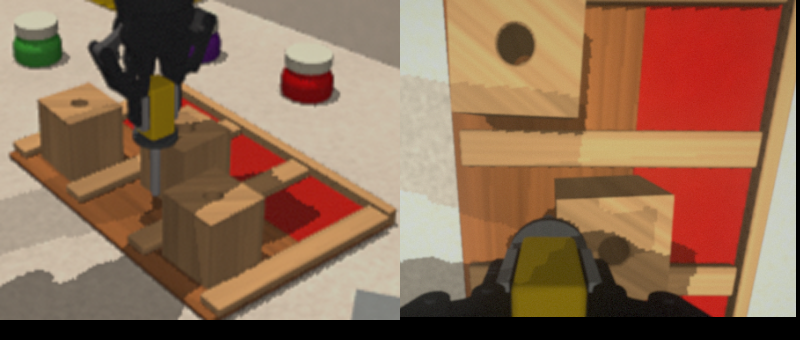

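Request:
carry_out --series "0 0.5 0 0 0; 0 0.8 0 0 0; 0 0.8 0 0 0; 0 0.8 0 0 0; 0 0.6 0 0 0; 0 0 0 0 0"

```text
clock: 25.78
tcp_pos: [0.5769, -0.0221, 0.1053]
orientation: [2.355, 2.078, 0.001]
contact_force: [-0.3, -0.4, -1.0]
grip_width: 0.0276
```

```bash
python3 -c "
from h import *
look('k2')"
```

```text
t 25.77 p [ 0.5769 -0.0221  0.1053] yhead -7.17 tilt [ 0.06 -0.02] F [-0.31 -0.39 -1.03] w 0.0276 q [-0.43  0.52  0.48  1.93 -0.33  0.77  0.11]
```

View pics/k2.png

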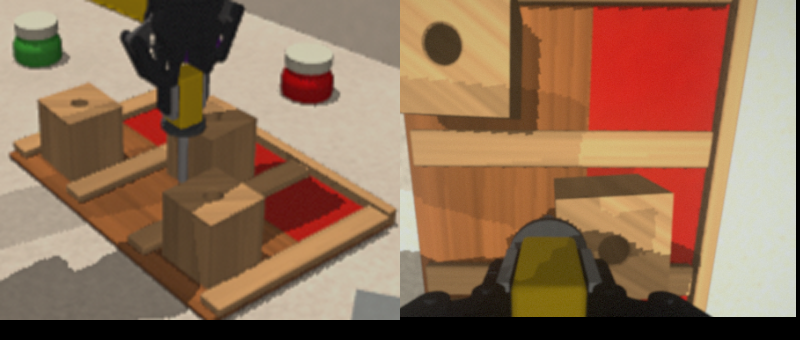

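View pics/k2_w.png

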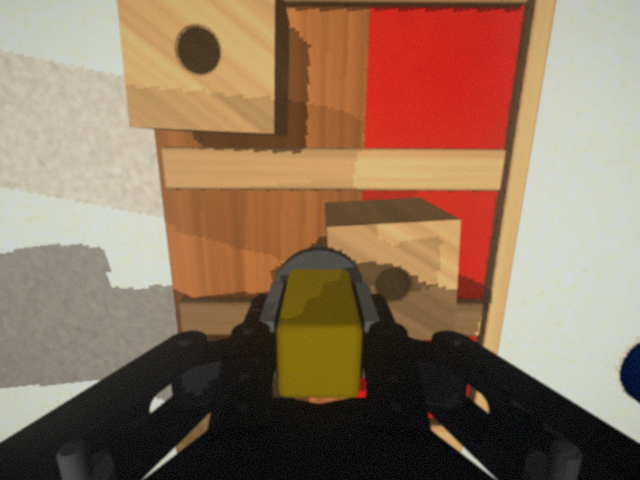

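Request:
carry_out --series "0 0.5 0 0 0; 0 0.8 0 0 0; 0 0.8 0 0 0; 0 0.8 0 0 0; 0 0.5 0 0 0; 0 0.3 0 0 0; 0 0 0 0 0"

```text
clock: 26.75
tcp_pos: [0.6131, -0.0267, 0.1053]
orientation: [2.356, 2.078, 0.001]
contact_force: [0.8, 0.3, -1.9]
grip_width: 0.0274
```

```bash
python3 -c "
from h import *
look('k3')"
```

```text
t 26.75 p [ 0.6131 -0.0267  0.1053] yhead -7.17 tilt [ 0.04 -0.01] F [ 0.8   0.35 -1.94] w 0.0274 q [-0.4   0.57  0.47  1.84 -0.35  0.81  0.12]
```

View pics/k3_w.png

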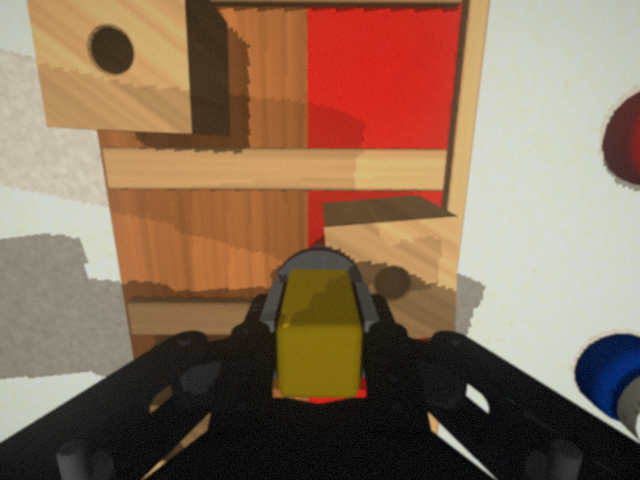

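```bash
python3 - <<'E'
from h import *
p=np.array([.6131,-.0267,.1053]); M=MH(-7.17)
for n,uv in dict(bore=(393,281),cUL=(325,224.5),cUR=(457,216.5)).items():
    x=wpt(W,M,p,uv,.078); print(n,x.round(4),((x-p)@M*1000).round(1), "board x", ((x[:2]-np.array([.525,-.0165]))@np.array([.992,-.125])*1000-62).round(1))
E
```

```text
bore [ 0.6494 -0.0292  0.078 ] [ 2.1 36.3 27.3] board x 63.0
cUL [0.6194 0.0036 0.078 ] [30.9  2.5 27.3] board x 29.1
cUR [ 6.815e-01 -3.000e-04  7.800e-02] [34.7 64.6 27.3] board x 91.3
```

Request:
carry_out --series "0 -0.6 0 0 0; 0 -1.5 0 0 0; 0 0 -2 0 0; 0 0 -5 0 0; 0 0 -4 0 0; 0 0 0 0 0"

```text
clock: 27.6
tcp_pos: [0.5944, -0.0244, 0.2202]
orientation: [2.353, 2.075, 0.011]
contact_force: [-0.5, 0.2, -1.5]
grip_width: 0.0276
```

```bash
python3 -c "
from h import *
look('k4')
plan([(.53,-.2,.215),(.476,-.3445,.215)],-65.3,0,dec=1)"
```

```text
t 27.60 p [ 0.5944 -0.0244  0.2202] yhead -7.19 tilt [0.48 0.07] F [-0.52  0.24 -1.55] w 0.0276 q [-0.48  0.4   0.55  1.81 -0.24  1.    0.04]
t 27.70 p [ 0.5919 -0.0238  0.2162] yhead -7.16 tilt [0.08 0.04] F [-0.26 -0.3  -1.52] w 0.0273 q [-0.48  0.4   0.55  1.81 -0.25  0.99  0.04]
6 rows end [ 0.476  -0.3441  0.2149]
-5.6 -1.2 0 0.169 0; -5.6 -0.3 0.1 0.169 0; -5.7 0.8 0 0.169 0; -5.4 1.5 0 0.17 0; -5.2 2.5 0 0.169 0; -4.6 3.2 0 0.169 0
```

View pics/k4_w.png

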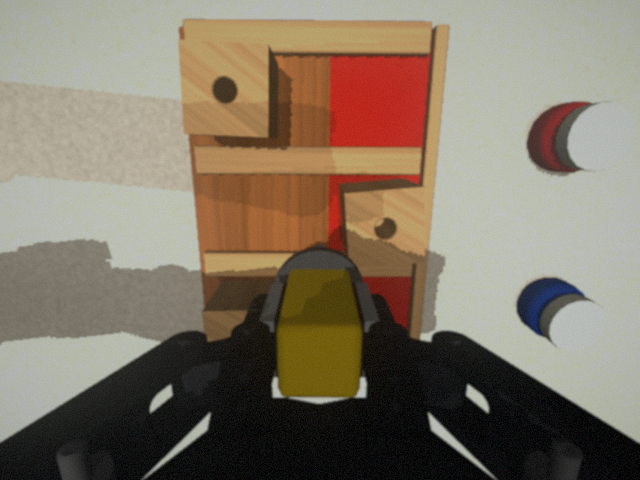

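Request:
carry_out --series "-5.6 -1.2 0 0.169 0; -5.6 -0.3 0 0.169 0; -5.7 0.8 0 0.169 0; -5.4 1.5 0 0.17 0; -5.2 2.5 0 0.169 0; -4.6 3.2 0 0.169 0; 0 0 0 0 0; 0 0 0 0 0"

```text
clock: 28.7
tcp_pos: [0.4756, -0.3433, 0.2142]
orientation: [-3.067, -0.672, 0.002]
contact_force: [0.4, -0.4, -1.3]
grip_width: 0.0277
```

```bash
python3 - <<'E'
from h import *
look('k5')
t=eyes.grab_frame("top"); cv2.imwrite("pics/t5.png",t["color"])
st()
s=cv2.imread("pics/k5_s.png"); w=cv2.imread("pics/k5_w.png")
a=cv2.resize(s[280:430,400:500],None,fx=4,fy=4,interpolation=cv2.INTER_CUBIC)
b=cv2.resize(w[170:300,250:390],None,fx=2.8,fy=2.8,interpolation=cv2.INTER_CUBIC)
im=np.zeros((600,800,3),np.uint8); im[:a.shape[0],:a.shape[1]]=a; im[:b.shape[0],400:400+b.shape[1]]=b
cv2.imwrite("pics/z11.png",im)
E
```

```text
t 28.70 p [ 0.4756 -0.3433  0.2142] yhead -65.28 tilt [-0.1   0.08] F [ 0.38 -0.38 -1.34] w 0.0277 q [-0.1   0.47  0.84  1.84 -0.4   1.02 -0.24]
t 28.85 p [ 0.4767 -0.3424  0.2147] yhead -65.13 tilt [-0.04  0.07] F [-0.14 -0.74 -1.82] w 0.0274 q [-0.11  0.47  0.84  1.84 -0.4   1.02 -0.24]
```

View pics/z11.png

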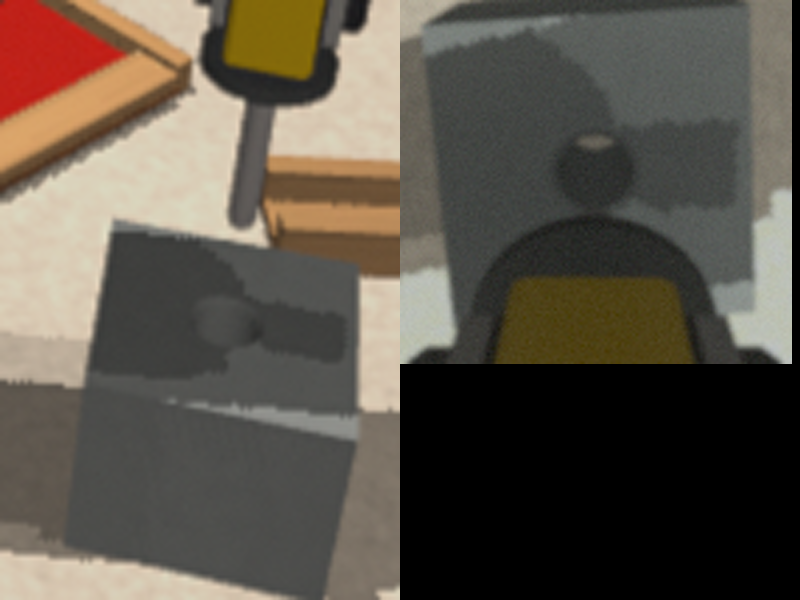

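View pics/t5.png

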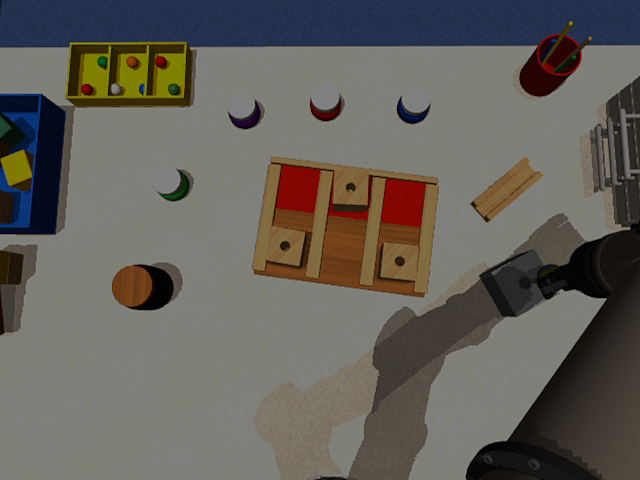

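```bash
python3 - <<'E'
from h import *
b=atz('t',(350.5,187.5),.078); print("M block",b,((b[:2]-np.array([.526,-.018]))@np.array([.992,-.125])*1000-62))
p=np.array([.4756,-.3433,.2142])
print("hole w",wpt(W,MH(-65.28),p,un((194,172),2.8,(250,170)),.08))
print("hole s",atz('s',un((226,321),4,(400,280)),.08),"tip s",atz('s',un((242,223),4,(400,280)),.2144-.0901))
E
```

```text
M block [ 0.64973358 -0.03382693  0.078     ] 62.72207844045167
hole w [ 0.47581189 -0.34281041  0.08      ]
hole s [ 0.47488882 -0.34286852  0.08      ] tip s [ 0.47528268 -0.34257315  0.1243    ]
```

Request:
carry_out --series "0 0 2 0 0; 0 0 1.5 0 0; 0 0 1 0 0; 0 0 1 0 0; 0 0 1.5 0 0; 0 0 1.5 0 0; 0 0 1.5 0 0; 0 0 0 0 0"

```text
clock: 29.85
tcp_pos: [0.4752, -0.3437, 0.1139]
orientation: [-3.067, -0.671, 0.003]
contact_force: [-0.0, 0.8, -1.4]
grip_width: 0.0274
```

```bash
python3 -c "
from h import *
st()"
```

```text
t 29.85 p [ 0.4752 -0.3437  0.1139] yhead -65.32 tilt [-0.13  0.07] F [-0.01  0.84 -1.36] w 0.0274 q [-0.02  0.59  0.74  1.91 -0.53  0.84 -0.14]
```

Request:
carry_out --series "0 0 0.4 0 0; 0 0 0.3 0 0; 0 0 0.1 0 0; 0 0 0.1 0 0; 0 0 0 0 0"

```text
clock: 30.48
tcp_pos: [0.4759, -0.3442, 0.1063]
orientation: [-3.069, -0.671, -0.0]
contact_force: [-0.1, -0.9, -1.6]
grip_width: 0.0273
```

Request:
carry_out --series "0 0 0.1 0 0; 0 0 0.1 0 0; 0 0 0.05 0 0; 0 0 0 0 0"

```text
clock: 30.98
tcp_pos: [0.4759, -0.3442, 0.1041]
orientation: [-3.069, -0.671, -0.0]
contact_force: [-2.2, 1.4, 4.5]
grip_width: 0.0272
```

Seated (contact at 0.1041, as at the pick-up). Release and rise.

Request:
carry_out --series "0 0 0 0 1; 0 0 0 0 1; 0 0 0 0 1; 0 0 0 0 1; 0 0 0 0 1; 0 0 -2 0 1; 0 0 -3 0 1; 0 0 -4 0 1"

```text
clock: 31.98
tcp_pos: [0.4755, -0.3442, 0.1955]
orientation: [-3.069, -0.671, 0.001]
contact_force: [0.3, 0.6, -0.0]
grip_width: 0.0853
```

Request:
carry_out --series "0 5 -1 0 1; 0 5 -1 0 1; 0 5 0 0 1; 0 0 0 0 1; 0 0 0 0 1"

```text
clock: 32.6
tcp_pos: [0.5382, -0.4804, 0.2144]
orientation: [-3.069, -0.671, 0.0]
contact_force: [0.7, -0.2, 0.2]
grip_width: 0.0852
```

```bash
python3 - <<'E'
from h import *
st()
s=eyes.grab_frame("side")["color"]; cv2.imwrite("pics/s12.png",s)
t=eyes.grab_frame("top")["color"]; cv2.imwrite("pics/t12.png",t)
E
```

```text
t 32.60 p [ 0.5382 -0.4804  0.2144] yhead -65.35 tilt [-0.01 -0.  ] F [ 0.72 -0.22  0.16] w 0.0852 q [ 0.17  0.69  0.77  1.49 -0.5   1.17 -0.11]
```

View pics/s12.png

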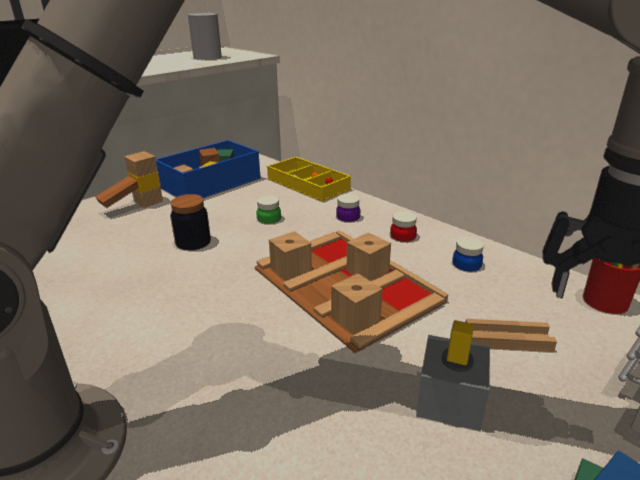

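View pics/t12.png

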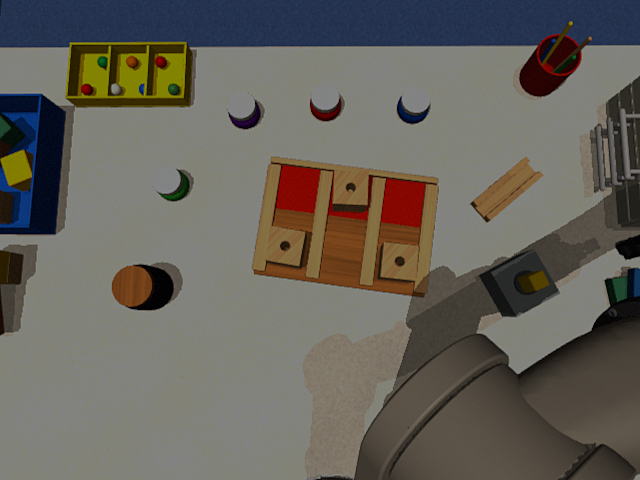

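```bash
python3 - <<'E'
from h import *
a=cv2.imread("pics/t_b.png"); t=cv2.imread("pics/t12.png"); b=cv2.resize(t[150:300,245:445],None,fx=4,fy=4,interpolation=cv2.INTER_CUBIC)
cv2.imwrite("pics/t12b.png",b)
print(st()[0]['qvel'].round(3)); r.hand_in()
E
```

```text
t 32.70 p [ 0.5385 -0.4794  0.2144] yhead -65.28 tilt [0.02 0.04] F [0.72 1.   0.49] w 0.0855 q [ 0.17  0.69  0.77  1.49 -0.5   1.17 -0.11]
[-0.004  0.    -0.004  0.003 -0.003 -0.003  0.003]
the job is handed in; nothing more can be done
```

View pics/t12b.png

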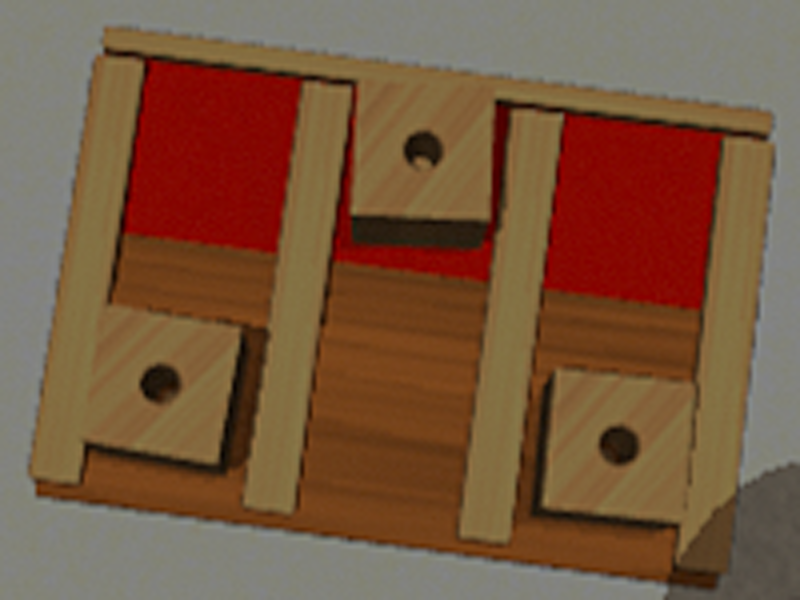

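The blind block is the middle one. It now stands wholly on the red end, the probe is back in its holder, and I handed the job in at about 32.7 s of the 67 s allowed.

- **Probing:** I went left, middle, right. In the left and right blocks the probe went in until its collar met the block, about 66 mm down. In the middle block it stopped at about 35 mm.
- **Slide:** I first dragged the middle block with the rod in its bore, and it visibly tipped forward, with its rear edge off the lane floor. I backed off, the block settled flat, and I pushed it the rest of the way with the rod low against its rear face. During that push it looked upright in the pictures. So the first 25 mm or so of the slide was not cleanly flat, which may count against "without lifting it".
- **Last checks:** In the final pictures the middle block's centre is at about board x = 63 mm (52 to 78 counts as wholly on red), turned by about 4°. The left and right blocks show no visible shift from their starts. The probe stands upright in the holder with the gripper open and clear. The two jars and the channel look unmoved.

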